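# Slide the locked lens carriage home against the end stop of its optical rail

### The arm

A 7-joint arm with a two-finger parallel gripper is mounted at the origin on the work surface. World frame = base frame: x ahead of the robot, y to its left, z up, the work surface at z = 0. Lengths are in m, angles in rad, forces in N, time in s.
With the tool pointing down it reaches from about 0.425 to 0.875 m from the base axis. Payload 4.7 kg.
Tool frame: the origin (TCP) lies between the finger pads; the fingertips stand 11 mm ahead of it and the grasp point (between the pads) lies 8 mm behind it; z points along the fingers, y is the direction in which the jaws open and shut (so a half turn about z gives the same grasp; the last joint's range is limited). The gripper opens to 87 mm and grips with 3 to 60 N. Pads are 19 mm wide; open, the fingers measure 117 mm over their backs; the gripper's body (75 mm by 190 mm) begins 51 mm behind the grasp point.
Start: joints at [-1.224, 0.321, -0.07, 1.45, 0.023, 1.371, -0.057], TCP at [0.212, 0.614, 0.196] pointing down, gripper open.
Joint ranges: [-2.86, 2.86], [-0.3, 2.09], [-1.38, 1.24], [0.06, 2.45], [-1.56, 4.7], [0.09, 2.05], [-2.69, 2.69]. Speed limits (rad/s): [2.57, 2.57, 3.14, 3.14, 3.14, 3.14, 3.14].

### API

Orientations are given as a rotation vector (axis times angle).
In Python, from bench import ctrl gives the robot as it stands.
- The arm moves only by the tool servo_tool, never from a script. Its argument "series" is a list of rows, each an object with "travel": the shift along the tool's x, y, z in m, a list of three; "angular": the turn, a rotation vector about the tool's x, y, z in rad, a list of three. A call has 1 to 5 rows; each row shifts and turns the commanded pose from where the row before left it, along the tool's axes as they then stand; what a row does not reach is not made up. A row lasts 1/10 s, in which the tool goes at most 50 mm and 8.59 degrees, less where a joint would pass 70% of its speed; a pose out of reach is approached as far as the arm can. A call with a gripper value outside its range is refused whole. "claw" is the finger opening in m, from 0 to 0.087, set as the call begins (left out, the last holds). The fingers move at their own pace and stop on an object; "squeeze" is the grip in N (left out, the last holds). Time passes only in rows, so rows that do not move let the fingers close. It gives the time, the measured TCP pose, the force and the opening at its end, in the units of the state.
- ctrl.get_state(): the state, without advancing time (a new reading comes with each control period).
- ctrl.get_image(name): name is "side" or "top"; returns the picture (420x560x3 uint8, red, green, blue); there is no depth.
- ctrl.calibration(name): a dict with "fx", "fy", "cx", "cy" (pixels), "rvec" (rotation vector, rad) and "tvec" (3), from world to camera coordinates, as OpenCV has them. Camera axes: x right, y down, z forward; pixel columns grow to the right and rows downward; lengths in m; the calibration is good to about 2 mm. A picture is of the moment at which its call begins. calibration takes no time and is no camera call.
- ctrl.close_job(): hands the job in, once; it reports no verdict.
The state is a dict: "time": time; "joint_positions": joint angles; "qd": joint speeds; "joint_torque": joint torques, N m; "position": TCP position; "tool_rot": TCP orientation; "ft_force": force on the tool from outside, world axes, zero at the start; "torque": the same for the moment, N m; "grip_width": opening from 0.0 (shut) to 1.0 (fully open).
Only numpy, scipy, OpenCV 4.12 (cv2) and the standard library are available. Lean on these libraries where they do the work, as an engineer would, in place of code of your own. Each camera call takes 0.05 s, during which the arm holds its last target.

### The job

Press the round release button on the lens carriage down with the fingertips and, keeping it held down all the way, slide the carriage along its optical rail until it is fully home against the end stop; then let the button come back up so that the carriage is locked there. Only press and push, lifting nothing: do not touch the lens or the iris carrier, and leave the loose things on the bench where they are.

Things in the scene. Friction and masses are not known exactly. Their poses are not given: they have to be found in the camera images.
- rail: aluminium optical rail, 400 mm long, 100 mm wide, 30 mm high, bolted on the breadboard, whose top is 15 mm above the table. Origin: centre of its underside, on the breadboard. Its y axis runs along the rail, its x axis across it, z up. Four black feet stick out to 72 mm either side of its middle line. It cannot move.
- carriage (a joint): position of the lens carriage along the rail in m: 0 when its middle is over the rail's origin, growing along the rail's +y. Locked by a spring brake that holds about 25 to 35 N while the button is up; with the button fully down it slides with about 1 to 2 N and coasts very little.
- carriage_mid (a point): middle of the top face of the black carriage plate (104 mm across the rail, 80 mm along it, 14 mm thick, top 45 mm above the rail's underside). Its axes are parallel to the rail's. The lens stands on the plate's -x half, the button on its +x half. Its end faces lie 40 mm from here along the rail.
- button_top (a point): centre of the top face of the release button: plain round aluminium, ribbed, 28 mm across, in a black collar 40 mm across, 30 mm from carriage_mid along the rail's +x. When up, its top is 14 mm above the plate (59 mm above the rail's underside) and 8 mm above the collar. It moves with the carriage; fingertip friction on its top is enough to take the carriage along.
- button (a joint): how far the button is pressed down, in m: 0 up (brake on), 0.004 fully down (brake off). The spring needs about 5.5 N to start and 6 N fully down; at 0.004 it meets a solid stop. It springs back up by itself, and the brake then locks the carriage where it is.
- lens: the round lens mount on the carriage, 46 mm across, standing 34 mm from the carriage's middle towards the rail's -x, 64 mm tall above the plate. Origin: centre of its foot on the plate. Not to be touched.
- stop: low black block clamped across the rail near either of its ends, 28 mm along the rail, two knurled screws on top (61 mm above the rail's underside), no post. A 14 mm steel buffer pin at mid-width stands out to 20 mm from the origin on both faces. Origin: rail's middle line, underside level; axes as the rail's. Home: carriage face on the buffer, carriage_mid 60 mm (level) from this origin. Fixed.
- iris: iris carrier clamped near the rail's other end: plate 36 mm along the rail, with a 46 mm round iris on a short post at the same height as the lens, on the rail's -x side, 111 mm tall above the rail's underside; one knurled screw on the +x side, no button. Origin and axes as for the stop. It cannot move. Not to be touched.
- cube_mount: loose: a black 36 mm cube with glass windows on a short pedestal, 64 x 50 mm base plate, 93 mm tall in all. Origin: centre of its underside. Stands on the breadboard beside the rail; to be left alone.
- screen: loose: an ivory 75 x 75 mm viewing screen standing on a black 64 x 50 mm base, 112 mm tall in all. Origin: centre of its underside. Stands on the breadboard beside the rail; to be left alone.
- bare_post: loose: a bare 12.7 mm steel post on a 32 mm round foot, 62 mm tall. Origin: centre of its underside. Stands on the breadboard beside the rail; to be left alone.
- lens_tube: loose: a short black tube standing upright, 32 mm across, 30 mm tall. Origin: centre of its underside. Stands on the breadboard beside the rail; to be left alone.
- hex_key: loose: a 6 mm L-shaped steel hex key lying flat, arms 100 and 26 mm. Origin: centre of its underside. Stands on the breadboard beside the rail; to be left alone.
- clamp_fork: loose: a flat black clamping fork with a screw in its slot, 30 x 87 mm, 15 mm tall. Origin: centre of its underside. Stands on the breadboard beside the rail; to be left alone.

How it is judged:
On the way, in this order (a step that is already met when the one before it is completed fails the run):
1. the release button is pressed down (value of joint button above 0.0028 m), for 0.1 s.
2. the carriage is home against the end stop with the button still held down (horizontal distance between carriage_mid and stop below 0.0625 m and value of joint button above 0.002 m), for 0.1 s.
At the end, for the whole second after the job is handed in: the carriage rests within 2.5 mm of the end stop's buffer, at rest, and the button is up again (less than 1 mm down), so that the brake is on (horizontal distance between carriage_mid and stop below 0.0625 m and value of joint button below 0.001 m and velocity of joint carriage between -0.005 and 0.005 m/s); the robot touches nothing.
It fails at once if the button is up while the carriage is on its way: forced against the brake, or let go before the stop (value of joint button below 0.0012 m and distance of carriage_mid from where it was at the start of the episode above 0.008 m and horizontal distance between carriage_mid and stop above 0.066 m).
It fails at once if the lens or the iris is touched (more than 1 N) (contact force between any of the fingers, the arm and lens above 1 N or contact force between any of the fingers, the arm and iris above 1 N).
It fails at once if a bystander is lifted or moved by more than 15 mm (distance of any of cube_mount, screen, bare_post, lens_tube, hex_key, clamp_fork from where it was at the start of the episode above 0.015 m).
It also fails if it takes over 35 s, if anything falls off the work surface, if the arm or the gripper's body presses on something with over 40 N, if the wrist force passes 120 N, or if a joint passes its speed limit or range.

## Working session

There is one attempt and no reset: what is moved stays moved. The work goes in short steps, Python scripts to look and compute and a tool call to move; the robot and the scene stay as the last step left them, time stands still between calls to the robot, and variables do not carry over. Pictures are saved under pics/ and viewed, and the job is handed in when it is done.

Besides the shell and the picture viewer there is one more tool, called after "Request:" as name([rows], argument=value, ...), one row to a line, values as JSON. servo_tool: Moves the arm, as the interface text tells. Its arguments: {"type":"object","properties":{"series":{"type":"array","items":{"type":"object","properties":{"travel":{"type":"array","items":{"type":"number"}},"angular":{"type":"array","items":{"type":"number"}}}}},"claw":{"type":"number"},"squeeze":{"type":"number"}},"required":["series"]}

```bash
mkdir -p pics; python3 - <<'E'
from bench import ctrl
import cv2
for n in("top","side"):
    cv2.imwrite(f"pics/{n}0.png",ctrl.get_image(n)[:,:,::-1]); print(ctrl.calibration(n))
print(ctrl.get_state())
E
```

```text
{'fx': 423.053437712386, 'fy': 423.053437712386, 'cx': 280.03746544694957, 'cy': 219.86566276106274, 'rvec': array([ 2.1306893 , -2.1277391 ,  0.21926355]), 'tvec': array([7.58318147e-04, 5.97573405e-01, 8.42378649e-01])}
{'fx': 421.4936322805001, 'fy': 421.4936322805001, 'cx': 280.3393422761284, 'cy': 204.6705929433348, 'rvec': array([ 2.21138766, -0.84916603,  0.33161636]), 'tvec': array([-0.41318805,  0.36101763,  0.4911006 ])}
{'time': 0.1, 'joint_positions': array([-1.22391681,  0.32174459, -0.07009631,  1.45155835,  0.02257793,
        1.37082387, -0.05691534]), 'qd': array([ 0.00017931,  0.00121209, -0.00304587, -0.00353239, -0.00029719,
        0.00085728,  0.00015093]), 'joint_torque': array([-6.09001581e-04, -4.92570555e+01, -4.05926825e-01, -3.13399923e+01,
       -6.41357177e-02,  3.95610777e-02,  9.36093988e-05]), 'position': array([0.21218922, 0.61380446, 0.19537112]), 'tool_rot': array([-5.20253701e-01, -3.09799112e+00,  2.72261857e-03]), 'ft_force': array([-0.95015942, -0.81810832, -0.70614652]), 'torque': array([-0.02643535, -0.01272791,  0.01683426]), 'grip_width': 1.0013467270541374}
```

View pics/top0.png

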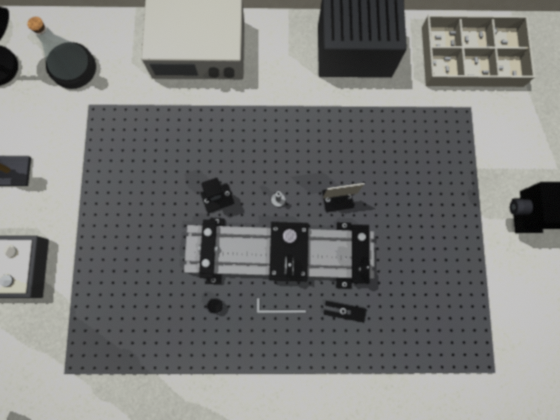

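View pics/side0.png

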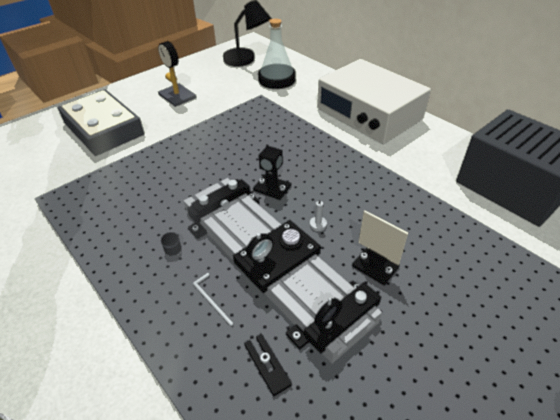

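The top view shows the stop at left (208,250; two screws), the carriage at (290,250) with the button at (290,236), and the iris carrier at right (361,252).

```bash
cat > h.py <<'E'
import numpy as np,cv2
from bench import ctrl
def ray(n,u,v):
    c=ctrl.calibration(n);R=cv2.Rodrigues(c["rvec"])[0]
    d=R.T@np.array([(u-c["cx"])/c["fx"],(v-c["cy"])/c["fy"],1]);return -R.T@c["tvec"],d
def on(n,u,v,z):
    o,d=ray(n,u,v);return o+d*(z-o[2])/d[2]
def proj(n,p):
    c=ctrl.calibration(n);K=np.array([[c["fx"],0,c["cx"]],[0,c["fy"],c["cy"]],[0,0,1]])
    return cv2.projectPoints(np.array([p],float),c["rvec"],c["tvec"],K,None)[0].ravel()
E
python3 - <<'E'
from h import *
t=cv2.imread("pics/top0.png");s=cv2.imread("pics/side0.png")
cv2.imwrite("pics/tz.png",cv2.resize(t[180:330,175:390],(800,558),interpolation=cv2.INTER_CUBIC))
cv2.imwrite("pics/sz.png",cv2.resize(s[140:365,165:415],(666,600),interpolation=cv2.INTER_CUBIC))
for uv in((290,236),(208,250),(361,252),(280,10),(10,220)): print(uv,on("top",*uv,0.07))
print(on("side",291,236,.074), ray("top",280,220)[0],ray("side",280,220)[0])
E
```

```text
(290, 236) [ 0.56093673 -0.01891019  0.07      ]
(208, 250) [0.53140191 0.15018921 0.07      ]
(361, 252) [ 0.52780248 -0.16578041  0.07      ]
(280, 10) [1.08933571 0.00181827 0.07      ]
(10, 220) [0.59310283 0.56128924 0.07      ]
[ 0.56137144 -0.01805169  0.074     ] [0.42835205 0.01577113 0.93966065] [ 0.25253661 -0.35599395  0.59306953]
```

View pics/tz.png

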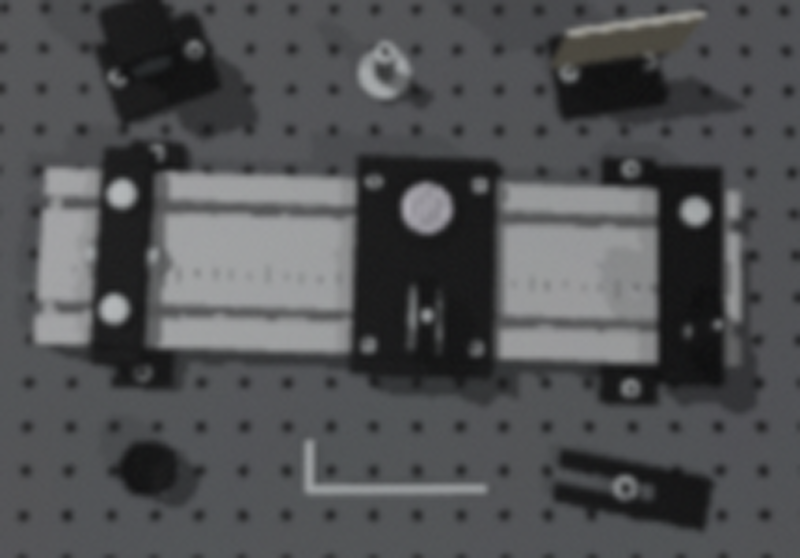

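View pics/sz.png

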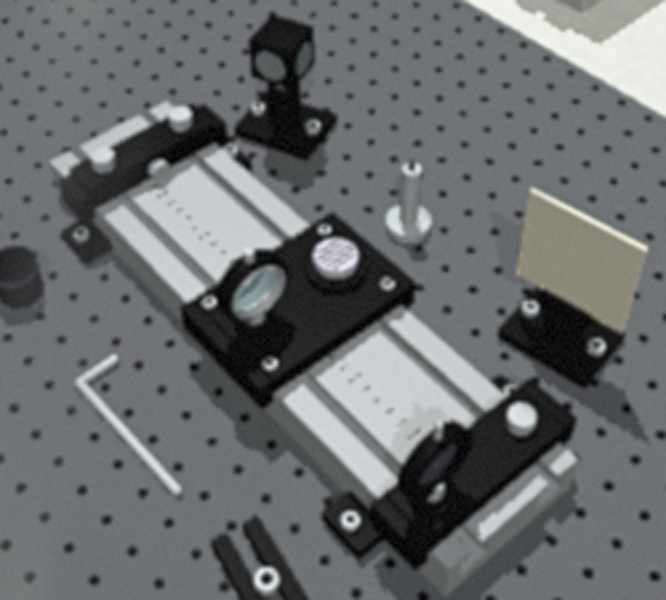

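The zooms show the button at (427,208), stop screws at (121,193) and (115,308), and four plate screws. Next I'll get centroids for these.

```bash
python3 - <<'E'
from h import *
t=cv2.cvtColor(cv2.imread("pics/top0.png"),cv2.COLOR_BGR2GRAY)
def cen(u,v,r):
    u=175+u*215/800;v=180+v*150/558
    x0,y0=int(round(u)),int(round(v))
    w=t[y0-r:y0+r+1,x0-r:x0+r+1].astype(float);w=np.clip(w-90,0,None)
    ys,xs=np.mgrid[y0-r:y0+r+1,x0-r:x0+r+1]
    return (w*xs).sum()/w.sum(),(w*ys).sum()/w.sum()
P={}
for k,a in dict(button=(427,208,8,.074),s1=(121,193,6,.076),s2=(115,308,6,.076),iris=(695,211,6,.076),
  p1=(374,181,3,.061),p2=(480,185,3,.061),p3=(368,345,3,.061),p4=(477,348,3,.061)).items():
    c=cen(*a[:3]);P[k]=on("top",*c,a[3]);print(k,np.round(c,2),P[k].round(4))
m=sum(P[f"p{i}"] for i in(1,2,3,4))/4
y=(P["p1"]-P["p2"]+P["p3"]-P["p4"])[:2];y/=np.linalg.norm(y)
x2=(P["p1"]+P["p2"]-P["p3"]-P["p4"])[:2];x2/=np.linalg.norm(x2)
sx=(P["s1"]-P["s2"])[:2];sx/=np.linalg.norm(sx)
bx=(P["s1"]-P["iris"])[:2]; bx/=np.linalg.norm(bx)
print("mid",m,"y",y,"x",x2,"sx",sx,"along screws",bx)
# rail long edges at z=.045
for e in((44,168,658,187),(36,343,658,363)):
    a=on("top",175+e[0]*.26875,180+e[1]*.2688,.045);b=on("top",175+e[2]*.26875,180+e[3]*.2688,.045)
    d=(a-b)[:2];print(a,b,d/np.linalg.norm(d))
s=(P["s1"]+P["s2"])/2
print("stop",s,"dist",np.linalg.norm((s-m)[:2]), (s-m)[:2]@y)
E
```

```text
button [289.01 235.44] [ 0.5615 -0.0167  0.074 ]
s1 [207.16 231.6 ] [0.5688 0.1522 0.076 ]
s2 [205.15 262.55] [0.5051 0.1542 0.076 ]
iris [361.4  236.39] [ 0.5595 -0.1665  0.076 ]
p1 [274.85 228.48] [0.5782 0.0126 0.061 ]
p2 [303.66 229.36] [ 0.5765 -0.0481  0.061 ]
p3 [273.76 272.47] [0.4861 0.0146 0.061 ]
p4 [302.94 273.65] [ 0.4837 -0.0457  0.061 ]
mid [ 0.53114788 -0.01664899  0.061     ] y [0.03372724 0.99943107] x [ 0.99969815 -0.0245685 ] sx [ 0.99949982 -0.03162445] along screws [0.02904003 0.99957825]
[0.58769807 0.20096441 0.045     ] [ 0.57751348 -0.15294307  0.045     ] [0.02876564 0.99958618]
[0.48754148 0.20133027 0.045     ] [ 0.47661475 -0.14969717  0.045     ] [0.0311128  0.99951588]
stop [0.53693032 0.15321154 0.076     ] dist 0.1699589210917384 0.16995891367089347
```

Request:
servo_tool([
  {"travel": [0,0,0],"angular": [0,0,-0.101]},
  {"travel": [0,0,0],"angular": [0,0,-0.101]},
  {"travel": [0,0,0],"angular": [0,0,-0.101]},
  {"travel": [0,0,0],"angular": [0,0,0]},
], claw=0, squeeze=20)

```text
time: 0.5
position: [0.2123, 0.614, 0.1958]
tool_rot: [-0.046, -3.141, 0.002]
ft_force: [-0.5, 0.3, -0.3]
grip_width: 0.722
```

```bash
cat > g.py <<'E'
from h import *
import sys
s=ctrl.get_state();R=cv2.Rodrigues(s["tool_rot"])[0]
T=np.array([float(a) for a in sys.argv[1:4]])
print("t",s["time"],"pos",s["position"].round(4),"F",s["ft_force"].round(2),"w",round(s["grip_width"],3))
print("R",R.round(3).tolist(),"tool delta",(R.T@(T-s["position"])).round(4))
E
python3 g.py .5615 -.0167 .195
```

```text
t 0.5 pos [0.2123 0.614  0.1958] F [-0.48  0.34 -0.35] w 0.722
R [[-1.0, 0.03, -0.0], [0.03, 1.0, -0.001], [0.0, -0.001, -1.0]] tool delta [-0.3677 -0.6201  0.0012]
```

Request:
servo_tool([
  {"travel": [-0.023,-0.039,0]},
  {"travel": [-0.023,-0.039,0]},
  {"travel": [-0.023,-0.039,0]},
  {"travel": [-0.023,-0.039,0]},
  {"travel": [-0.023,-0.039,0]},
])

```text
$.series[0]: bad value
```

Request:
servo_tool([
  {"travel": [-0.023,-0.039,0]},
  {"travel": [-0.023,-0.039,0]},
  {"travel": [-0.023,-0.039,0]},
  {"travel": [-0.023,-0.039,0]},
  {"travel": [-0.023,-0.039,0]},
])

```text
$.series[0]: bad value
```

Request:
servo_tool([
  {"travel": [-0.023,-0.039,0]},
  {"travel": [-0.023,-0.039,0]},
  {"travel": [-0.023,-0.039,0]},
  {"travel": [-0.023,-0.039,0]},
  {"travel": [0,0,0]},
])

```text
$.series[0]: bad value
```

```bash
python3 g.py .5615 -.0167 .195
```

```text
t 0.5 pos [0.2123 0.614  0.1958] F [-0.48  0.34 -0.35] w 0.722
R [[-1.0, 0.03, -0.0], [0.03, 1.0, -0.001], [0.0, -0.001, -1.0]] tool delta [-0.3677 -0.6201  0.0012]
```

"angular" is required in each row.

Request:
servo_tool([
  {"travel": [-0.023,-0.039,0],"angular": [0,0,0]},
  {"travel": [-0.023,-0.039,0],"angular": [0,0,0]},
  {"travel": [-0.023,-0.039,0],"angular": [0,0,0]},
  {"travel": [-0.023,-0.039,0],"angular": [0,0,0]},
  {"travel": [-0.023,-0.039,0],"angular": [0,0,0]},
])

```text
time: 1.0
position: [0.3221, 0.4142, 0.1962]
tool_rot: [-0.051, -3.141, -0.0]
ft_force: [1.3, 0.8, 0.3]
grip_width: 0.263
```

Request:
servo_tool([
  {"travel": [-0.023,-0.039,0],"angular": [0,0,0]},
  {"travel": [-0.023,-0.039,0],"angular": [0,0,0]},
  {"travel": [-0.023,-0.039,0],"angular": [0,0,0]},
  {"travel": [-0.023,-0.039,0],"angular": [0,0,0]},
  {"travel": [-0.023,-0.039,0],"angular": [0,0,0]},
])

```text
time: 1.5
position: [0.4312, 0.2159, 0.1964]
tool_rot: [0.051, 3.141, 0.001]
ft_force: [0.1, 0.1, -0.1]
grip_width: 0.004
```

Request:
servo_tool([
  {"travel": [-0.023,-0.039,0],"angular": [0,0,0]},
  {"travel": [-0.023,-0.039,0],"angular": [0,0,0]},
  {"travel": [-0.023,-0.039,0],"angular": [0,0,0]},
  {"travel": [-0.023,-0.039,0],"angular": [0,0,0]},
  {"travel": [0,0,0],"angular": [0,0,0]},
])

```text
time: 2.0
position: [0.5201, 0.0513, 0.1965]
tool_rot: [0.068, 3.139, -0.005]
ft_force: [-0.6, -1.0, 0.1]
grip_width: 0.005
```

```bash
python3 g.py .5615 -.0167 .195
```

```text
t 2.0 pos [0.5201 0.0513 0.1965] F [-0.59 -0.96  0.11] w 0.005
R [[-0.999, 0.043, 0.002], [0.043, 0.999, -0.003], [-0.002, -0.003, -1.0]] tool delta [-0.0443 -0.0661  0.0018]
```

Request:
servo_tool([
  {"travel": [-0.022,-0.033,0],"angular": [0,0,0]},
  {"travel": [-0.022,-0.033,0],"angular": [0,0,0]},
  {"travel": [0,0,0.03],"angular": [0,0,0]},
  {"travel": [0,0,0],"angular": [0,0,0]},
  {"travel": [0,0,0],"angular": [0,0,0]},
])

```text
time: 2.5
position: [0.5591, -0.007, 0.1659]
tool_rot: [-0.047, -3.139, -0.001]
ft_force: [-0.2, -0.5, 0.0]
grip_width: 0.006
```

```bash
python3 g.py .5615 -.0167 .095
```

```text
t 2.5 pos [ 0.5591 -0.007   0.1659] F [-0.16 -0.49  0.  ] w 0.006
R [[-1.0, 0.03, -0.002], [0.03, 1.0, 0.001], [0.002, 0.0, -1.0]] tool delta [-0.0028 -0.0096  0.0709]
```

Request:
servo_tool([
  {"travel": [-0.003,-0.01,0.02],"angular": [0,0,0]},
  {"travel": [0,0,0.025],"angular": [0,0,0]},
  {"travel": [0,0,0.02],"angular": [0,0,0]},
  {"travel": [0,0,0],"angular": [0,0,0]},
  {"travel": [0,0,0],"angular": [0,0,0]},
])

```text
time: 3.0
position: [0.5632, -0.0172, 0.1027]
tool_rot: [0.045, 3.14, 0.001]
ft_force: [0.1, -0.5, -0.3]
grip_width: 0.005
```

```bash
python3 g.py .5615 -.0167 .085
python3 - <<'E'
from h import *
t=ctrl.get_image("top");s=ctrl.get_image("side")
a=cv2.resize(t[160:330,175:390],(400,316));b=cv2.resize(s[100:340,165:415],(400,384))
o=np.zeros((384,800,3),np.uint8);o[:316,:400]=a;o[:,400:]=b
cv2.imwrite("pics/c1.png",o[:,:,::-1])
E
```

```text
t 3.0 pos [ 0.5632 -0.0172  0.1027] F [ 0.14 -0.48 -0.27] w 0.005
R [[-1.0, 0.028, 0.001], [0.028, 1.0, 0.001], [-0.001, 0.001, -1.0]] tool delta [0.0018 0.0004 0.0177]
```

View pics/c1.png

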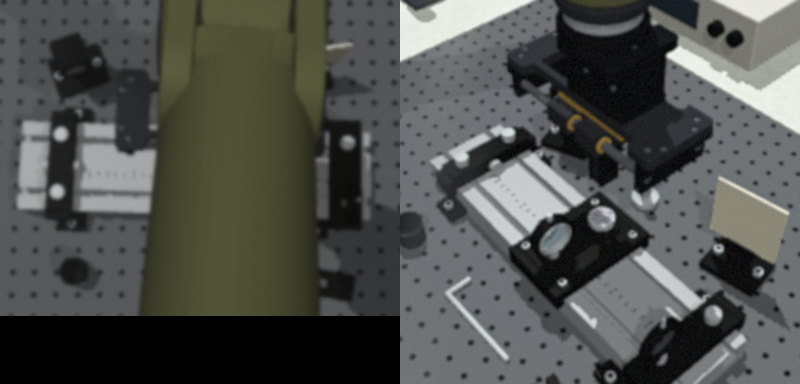

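```bash
python3 - <<'E'
from h import *
for p in((.5632,-.0172,.0917),(.5632,-.0172,.1027),(.5615,-.0167,.074)):
    u=proj("side",p);print(p,u,(400+(u[0]-165)*1.6,(u[1]-100)*1.6))
s=cv2.imread("pics/c1.png")[60:260,500:720]
cv2.imwrite("pics/c1z.png",cv2.resize(s,(660,600),interpolation=cv2.INTER_CUBIC))
E
```

```text
(0.5632, -0.0172, 0.0917) [291.4538194  227.84134137] (np.float64(602.3261110362536), np.float64(204.54614619149172))
(0.5632, -0.0172, 0.1027) [291.44349993 223.16652213] (np.float64(602.3095998956873), np.float64(197.06643540298))
(0.5615, -0.0167, 0.074) [290.49968186 235.50310065] (np.float64(600.7994909776785), np.float64(216.80496104211608))
```

View pics/c1z.png

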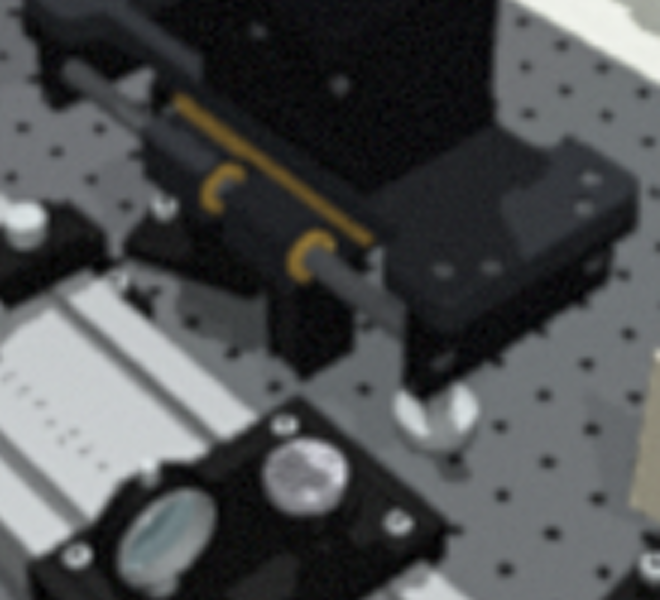

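The button itself matches in both views, but in the side view the fingertip sits about 14 px higher than predicted. I'll check whether the arm has settled.

```bash
python3 g.py .5615 -.0167 .085
python3 - <<'E'
from h import *
s=ctrl.get_image("side")
print(ctrl.get_state()["position"],ctrl.get_state()["joint_positions"])
t=ctrl.get_image("top")
cv2.imwrite("pics/s2.png",cv2.resize(s[60:300,140:440],(750,600),interpolation=cv2.INTER_CUBIC)[:,:,::-1])
cv2.imwrite("pics/t2.png",t[:,:,::-1])
E
```

```text
t 3.1 pos [ 0.564  -0.0177  0.1034] F [-0.3   0.47  0.19] w 0.008
R [[-1.0, 0.029, 0.003], [0.029, 1.0, 0.001], [-0.003, 0.001, -1.0]] tool delta [0.0026 0.0009 0.0183]
[ 0.56394412 -0.01785078  0.10324713] [-0.44773008  0.21370193  0.48949647  1.80456783 -0.11040266  1.14708578
  1.61914571]
```

View pics/s2.png

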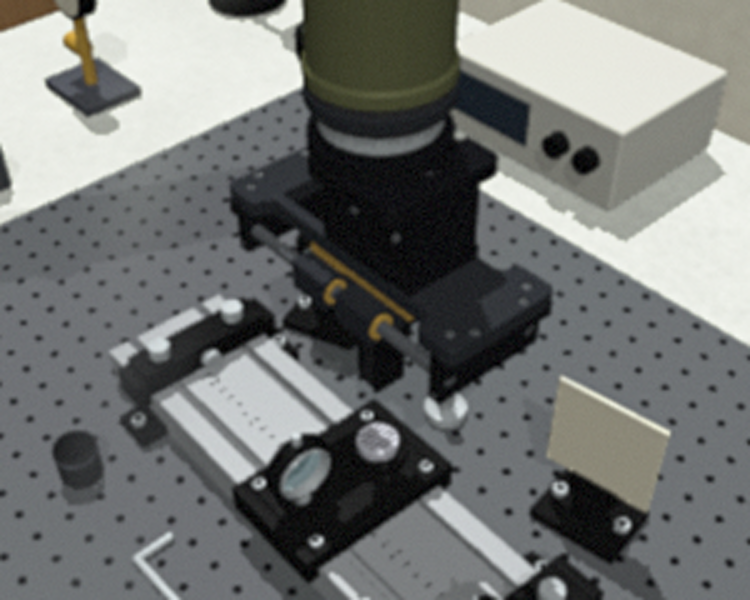

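View pics/t2.png

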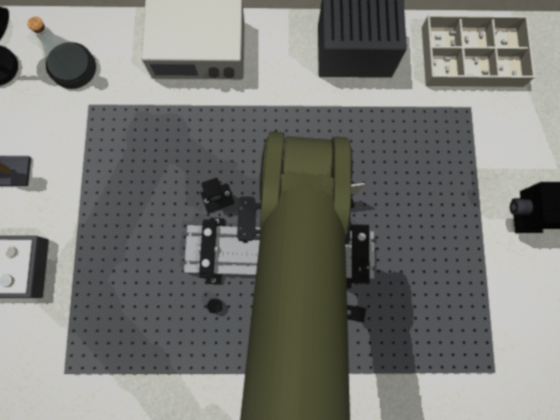

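```bash
python3 - <<'E'
from h import *
for z in (.15,.17,.2):
  print(z,[on("top",*p,z).round(4) for p in((237,218),(248,198),(248,240))])
# fingertip side pixel: s2 (382,390)/2.5+(140,60); near bottom corner
for px in((377,390),(403,375),(362,380)):
  u=(140+px[0]/2.5,60+px[1]/2.5)
  print(u,[on("side",*u,z).round(4) for z in(.092,.105,.12,.13)])
# body right lower corner at (435,400) 
for x in(-1,1):
  for y in(-1,1):
    print(x,y,proj("side",(.564+x*.0375,-.0178+y*.095,.162)), proj("top",(.564+x*.0375,-.0178+y*.095,.162)))
E
```

```text
0.15 [array([0.5831, 0.0848, 0.15  ]), array([0.6222, 0.0645, 0.15  ]), array([0.541 , 0.0634, 0.15  ])]
0.17 [array([0.5791, 0.0831, 0.17  ]), array([0.6173, 0.0633, 0.17  ]), array([0.5381, 0.0622, 0.17  ])]
0.2 [array([0.5733, 0.0805, 0.2   ]), array([0.6099, 0.0614, 0.2   ]), array([0.5338, 0.0604, 0.2   ])]
(290.8, 216.0) [array([0.5802, 0.0029, 0.092 ]), array([ 0.5717, -0.0064,  0.105 ]), array([ 0.5619, -0.0172,  0.12  ]), array([ 0.5553, -0.0243,  0.13  ])]
(301.2, 210.0) [array([0.6025, 0.0014, 0.092 ]), array([ 0.5934, -0.0079,  0.105 ]), array([ 0.5829, -0.0186,  0.12  ]), array([ 0.576 , -0.0257,  0.13  ])]
(284.8, 212.0) [array([0.5791, 0.0165, 0.092 ]), array([0.5706, 0.0068, 0.105 ]), array([ 0.5609, -0.0043,  0.12  ]), array([ 0.5543, -0.0117,  0.13  ])]
-1 -1 [319.73621024 244.91793527] [342.6564396  247.01388818]
-1 1 [233.67057705 176.7188377 ] [240.01253253 246.82135619]
1 -1 [357.16392394 217.40600647] [341.54372317 207.49747476]
1 1 [269.84040489 156.67493123] [240.71746304 207.15941707]
```

Either the tool is about 30 mm higher than stated or it is shifted sideways. I'll go down a little, still nominally above the button, and look again.

Request:
servo_tool([
  {"travel": [0.002,0,0.006],"angular": [0,0,0]},
  {"travel": [0,0,0.006],"angular": [0,0,0]},
  {"travel": [0,0,0],"angular": [0,0,0]},
  {"travel": [0,0,0],"angular": [0,0,0]},
])

```text
time: 3.6
position: [0.5604, -0.0183, 0.089]
tool_rot: [-0.047, -3.141, 0.0]
ft_force: [0.4, -1.1, 0.5]
grip_width: 0.002
```

```bash
python3 g.py .5615 -.0167 .085
python3 - <<'E'
from h import *
s=ctrl.get_image("side")
cv2.imwrite("pics/s3.png",cv2.resize(s[140:290,220:370],(600,600),interpolation=cv2.INTER_CUBIC)[:,:,::-1])
E
```

```text
t 3.6 pos [ 0.5604 -0.0183  0.089 ] F [ 0.37 -1.13  0.5 ] w 0.002
R [[-1.0, 0.03, -0.001], [0.03, 1.0, -0.0], [0.001, -0.0, -1.0]] tool delta [-0.0011  0.0017  0.004 ]
```

View pics/s3.png

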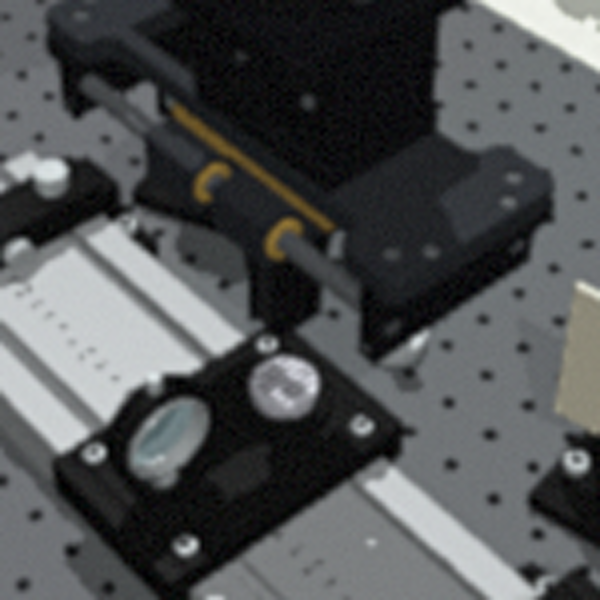

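The tip's near edge is at (285,330) in this crop, still short of the button image. I'll triangulate a gripper-body corner seen in both views to find out which it is.

```bash
python3 - <<'E'
from h import *
t=cv2.imread("pics/t2.png")[185:255,225:275]
s=cv2.imread("pics/s2.png")[130:290,210:370]
k=lambda a,g:np.clip(255*(a/255.)**g,0,255).astype(np.uint8)
a=cv2.resize(k(t,.5),(400,560),interpolation=cv2.INTER_CUBIC)
b=cv2.resize(k(s,.5),(400,400),interpolation=cv2.INTER_CUBIC)
o=np.zeros((560,800,3),np.uint8);o[:,:400]=a;o[:400,400:]=b
cv2.imwrite("pics/corn.png",o)
E
```

```text
(no output)
```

View pics/corn.png

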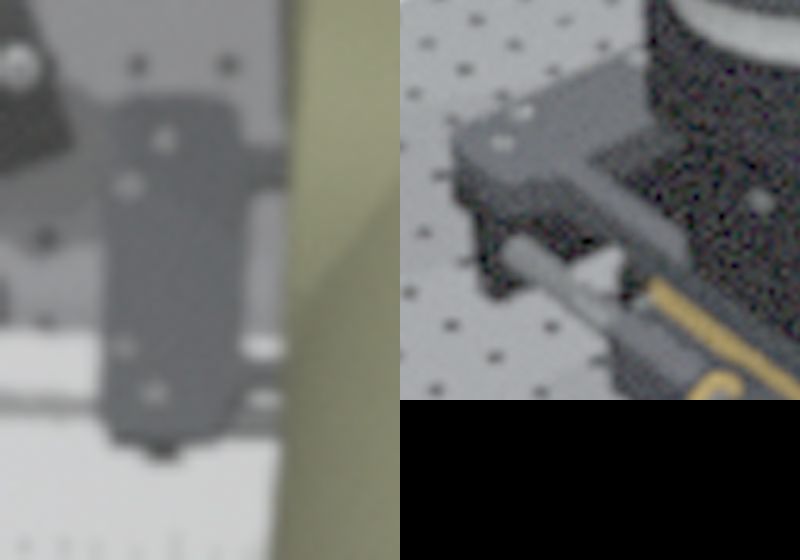

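```bash
python3 - <<'E'
from h import *
for a,b in(((155,392),(502,142)),((122,347),(522,110))):
    ut=(225+a[0]/8,185+a[1]/8); x=210+(b[0]-400)/2.5;y=130+b[1]/2.5
    us=(140+x/2.5,60+y/2.5)
    o1,d1=ray("top",*ut);o2,d2=ray("side",*us)
    d1/=np.linalg.norm(d1);d2/=np.linalg.norm(d2)
    s=np.linalg.lstsq(np.c_[d1,-d2],o2-o1,rcond=None)[0]
    p,q=o1+d1*s[0],o2+d2*s[1];print(ut,us,((p+q)/2).round(4),"gap",np.linalg.norm(p-q).round(4))
for a in((128,185),(163,140),(122,347),(155,392)):
  print([on("top",225+a[0]/8,185+a[1]/8,z)[:2].round(4) for z in(.19,.22,.25)])
E
```

```text
(244.375, 234.0) (240.32, 134.72) [0.538  0.0638 0.2429] gap 0.0004
(240.25, 228.375) (243.52, 129.6) [0.548  0.0704 0.2435] gap 0.002
[array([0.5935, 0.0744]), array([0.5869, 0.0721]), array([0.5803, 0.0697])]
[array([0.604 , 0.0667]), array([0.5969, 0.0647]), array([0.5899, 0.0626])]
[array([0.5563, 0.0752]), array([0.5512, 0.0728]), array([0.546 , 0.0704])]
[array([0.5461, 0.0676]), array([0.5414, 0.0655]), array([0.5367, 0.0634])]
```

The body triangulates to x≈0.565 (gap 0.4–2 mm), so the lateral position is right and only the height is in doubt. I'll descend in small steps and watch the force.

Request:
servo_tool([
  {"travel": [0,0.001,0.002],"angular": [0,0,0]},
  {"travel": [0,0,0.001],"angular": [0,0,0]},
  {"travel": [0,0,0],"angular": [0,0,0]},
])

```text
time: 3.95
position: [0.5606, -0.0172, 0.0862]
tool_rot: [-0.047, -3.141, 0.0]
ft_force: [-0.5, 0.0, 0.4]
grip_width: 0.005
```

Request:
servo_tool([
  {"travel": [0,0,0.001],"angular": [0,0,0]},
  {"travel": [0,0,0.001],"angular": [0,0,0]},
  {"travel": [0,0,0],"angular": [0,0,0]},
])

```text
time: 4.25
position: [0.5606, -0.0173, 0.0842]
tool_rot: [-0.047, -3.141, 0.0]
ft_force: [0.0, 0.8, -0.0]
grip_width: 0.006
```

Request:
servo_tool([
  {"travel": [0,0,0.001],"angular": [0,0,0]},
  {"travel": [0,0,0.001],"angular": [0,0,0]},
  {"travel": [0,0,0],"angular": [0,0,0]},
])

```text
time: 4.55
position: [0.5606, -0.0173, 0.0822]
tool_rot: [-0.047, -3.141, -0.0]
ft_force: [0.7, -0.4, -0.5]
grip_width: 0.008
```

Request:
servo_tool([
  {"travel": [0,0,0.002],"angular": [0,0,0]},
  {"travel": [0,0,0.002],"angular": [0,0,0]},
  {"travel": [0,0,0],"angular": [0,0,0]},
])

```text
time: 4.85
position: [0.5605, -0.0173, 0.078]
tool_rot: [-0.047, -3.141, 0.0]
ft_force: [-0.9, -0.5, -0.2]
grip_width: 0.005
```

```bash
python3 g.py .5615 -.0167 .085
python3 - <<'E'
from h import *
s=ctrl.get_image("side")
a=cv2.resize(s[170:270,240:340],(600,600),interpolation=cv2.INTER_CUBIC)[:,:,::-1]
cv2.imwrite("pics/s4.png",(255*(a/255.)**.6).astype(np.uint8))
E
```

```text
t 4.85 pos [ 0.5605 -0.0173  0.078 ] F [-0.95 -0.48 -0.19] w 0.005
R [[-1.0, 0.03, -0.001], [0.03, 1.0, -0.0], [0.001, -0.0, -1.0]] tool delta [-0.001   0.0006 -0.007 ]
```

View pics/s4.png

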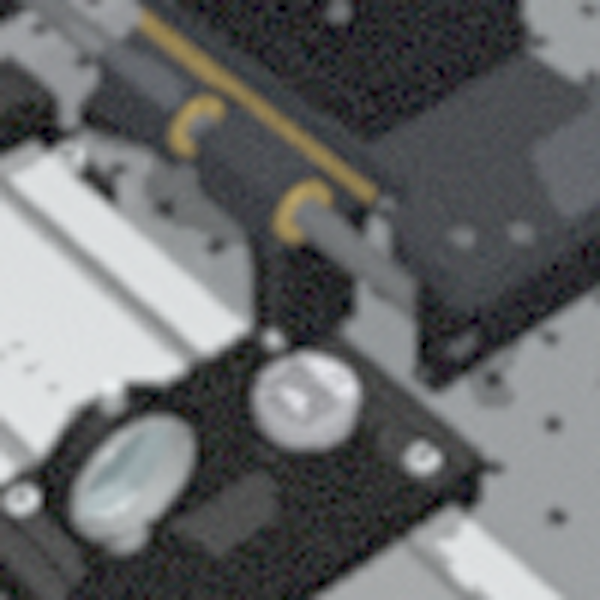

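No contact yet. The finger image approaches the button along the vertical as expected, so I'll keep going with force checks.

Request:
servo_tool([
  {"travel": [0,0,0.002],"angular": [0,0,0]},
  {"travel": [0,0,0.002],"angular": [0,0,0]},
  {"travel": [0,0,0],"angular": [0,0,0]},
])

```text
time: 5.2
position: [0.5604, -0.0173, 0.074]
tool_rot: [-0.047, -3.141, 0.0]
ft_force: [0.7, -0.4, 0.2]
grip_width: 0.008
```

Request:
servo_tool([
  {"travel": [0,0,0.002],"angular": [0,0,0]},
  {"travel": [0,0,0.002],"angular": [0,0,0]},
  {"travel": [0,0,0],"angular": [0,0,0]},
])

```text
time: 5.5
position: [0.5605, -0.0173, 0.07]
tool_rot: [-0.047, -3.141, 0.0]
ft_force: [0.7, -1.7, -0.1]
grip_width: 0.008
```

```bash
python3 g.py .5615 -.0167 .085
python3 - <<'E'
from h import *
s=ctrl.get_image("side")
a=cv2.resize(s[140:290,220:370],(600,600),interpolation=cv2.INTER_CUBIC)[:,:,::-1]
cv2.imwrite("pics/s5.png",(255*(a/255.)**.6).astype(np.uint8))
E
```

```text
t 5.5 pos [ 0.5605 -0.0173  0.07  ] F [ 0.69 -1.72 -0.08] w 0.008
R [[-1.0, 0.03, -0.001], [0.03, 1.0, -0.0], [0.001, -0.0, -1.0]] tool delta [-0.001   0.0006 -0.015 ]
```

View pics/s5.png

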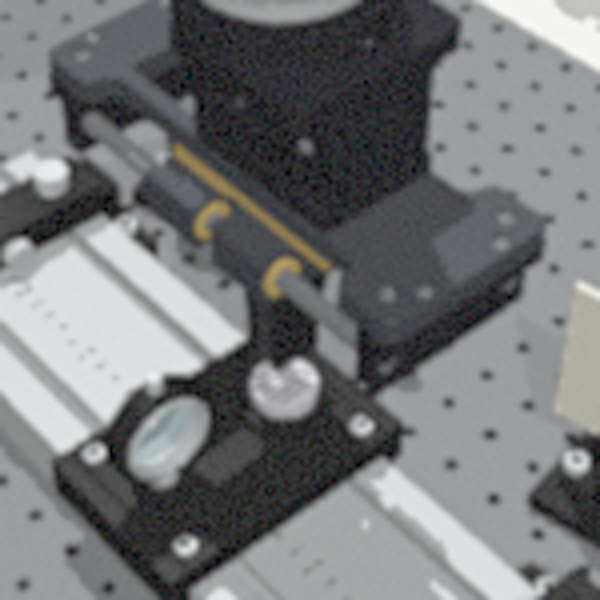

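The finger now overlaps the button's far rim at (285,362), and its shadow is on the button. I'll continue down.

Request:
servo_tool([
  {"travel": [0,0,0.002],"angular": [0,0,0]},
  {"travel": [0,0,0.002],"angular": [0,0,0]},
  {"travel": [0,0,0],"angular": [0,0,0]},
])

```text
time: 5.85
position: [0.5605, -0.0173, 0.066]
tool_rot: [-0.047, -3.141, 0.0]
ft_force: [-0.1, -0.4, -0.1]
grip_width: 0.009
```

Request:
servo_tool([
  {"travel": [0,0,0.001],"angular": [0,0,0]},
  {"travel": [0,0,0.001],"angular": [0,0,0]},
  {"travel": [0,0,0],"angular": [0,0,0]},
])

```text
time: 6.15
position: [0.5606, -0.0173, 0.0642]
tool_rot: [-0.047, -3.141, -0.0]
ft_force: [-0.3, 0.6, -0.1]
grip_width: 0.002
```

```bash
python3 g.py .5615 -.0167 .085
python3 - <<'E'
from h import *
s=ctrl.get_image("side")
a=cv2.resize(s[190:265,250:325],(600,600),interpolation=cv2.INTER_CUBIC)[:,:,::-1]
cv2.imwrite("pics/s6.png",(255*(a/255.)**.6).astype(np.uint8))
E
```

```text
t 6.15 pos [ 0.5606 -0.0173  0.0642] F [-0.33  0.6  -0.12] w 0.002
R [[-1.0, 0.03, -0.0], [0.03, 1.0, 0.0], [0.0, 0.0, -1.0]] tool delta [-0.0008  0.0006 -0.0208]
```

View pics/s6.png

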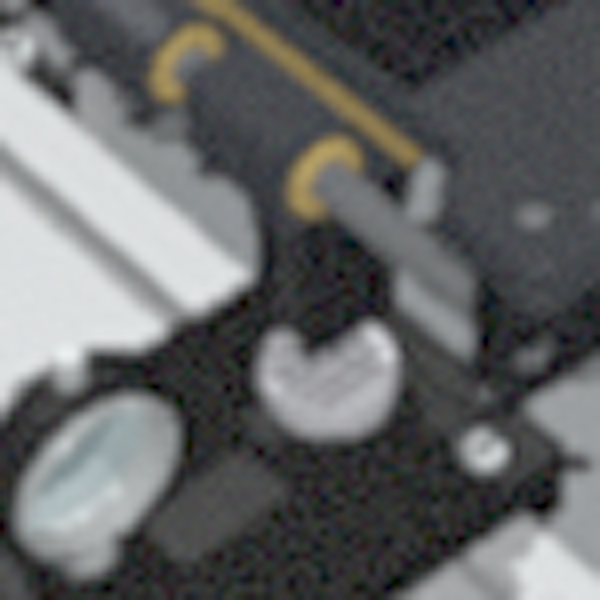

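Request:
servo_tool([
  {"travel": [0,0,0.002],"angular": [0,0,0]},
  {"travel": [0,0,0.001],"angular": [0,0,0]},
  {"travel": [0,0,0],"angular": [0,0,0]},
])

```text
time: 6.5
position: [0.5605, -0.0173, 0.0611]
tool_rot: [-0.047, -3.141, 0.0]
ft_force: [-0.4, 0.7, -0.0]
grip_width: 0.005
```

Request:
servo_tool([
  {"travel": [0,0,0.002],"angular": [0,0,0]},
  {"travel": [0,0,0.001],"angular": [0,0,0]},
  {"travel": [0,0,0],"angular": [0,0,0]},
])

```text
time: 6.8
position: [0.5606, -0.0173, 0.0581]
tool_rot: [-0.047, -3.141, -0.0]
ft_force: [0.2, 0.2, -0.5]
grip_width: 0.007
```

```bash
python3 g.py .5615 -.0167 .085
python3 - <<'E'
from h import *
s=ctrl.get_image("side")
a=cv2.resize(s[190:265,250:325],(600,600),interpolation=cv2.INTER_CUBIC)[:,:,::-1]
cv2.imwrite("pics/s7.png",(255*(a/255.)**.6).astype(np.uint8))
E
```

```text
t 6.8 pos [ 0.5606 -0.0173  0.0581] F [ 0.23  0.24 -0.46] w 0.007
R [[-1.0, 0.03, -0.0], [0.03, 1.0, 0.0], [0.0, 0.0, -1.0]] tool delta [-0.0009  0.0006 -0.0269]
```

View pics/s7.png

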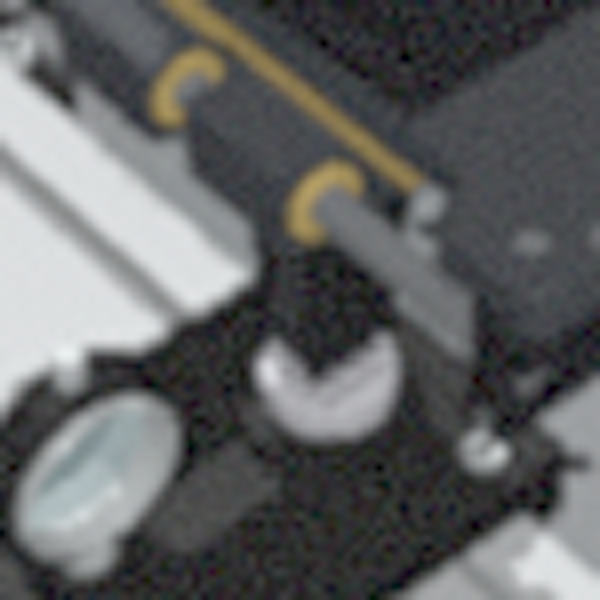

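Request:
servo_tool([
  {"travel": [0,0,0.002],"angular": [0,0,0]},
  {"travel": [0,0,0.001],"angular": [0,0,0]},
  {"travel": [0,0,0],"angular": [0,0,0]},
])

```text
time: 7.15
position: [0.5606, -0.0173, 0.0551]
tool_rot: [-0.047, -3.141, 0.0]
ft_force: [-0.2, 0.2, -0.5]
grip_width: 0.001
```

Request:
servo_tool([
  {"travel": [0,0,0.002],"angular": [0,0,0]},
  {"travel": [0,0,0.001],"angular": [0,0,0]},
  {"travel": [0,0,0],"angular": [0,0,0]},
])

```text
time: 7.45
position: [0.5605, -0.0173, 0.0521]
tool_rot: [-0.047, -3.141, 0.0]
ft_force: [0.2, 0.3, -0.2]
grip_width: 0.0
```

```bash
python3 g.py .5615 -.0167 .085
python3 - <<'E'
from h import *
s=ctrl.get_image("side")
a=cv2.resize(s[190:265,250:325],(600,600),interpolation=cv2.INTER_CUBIC)[:,:,::-1]
cv2.imwrite("pics/s8.png",(255*(a/255.)**.6).astype(np.uint8))
E
```

```text
t 7.45 pos [ 0.5605 -0.0173  0.0521] F [ 0.18  0.34 -0.21] w 0.0
R [[-1.0, 0.03, -0.0], [0.03, 1.0, -0.0], [0.0, -0.0, -1.0]] tool delta [-0.001   0.0006 -0.0329]
```

View pics/s8.png

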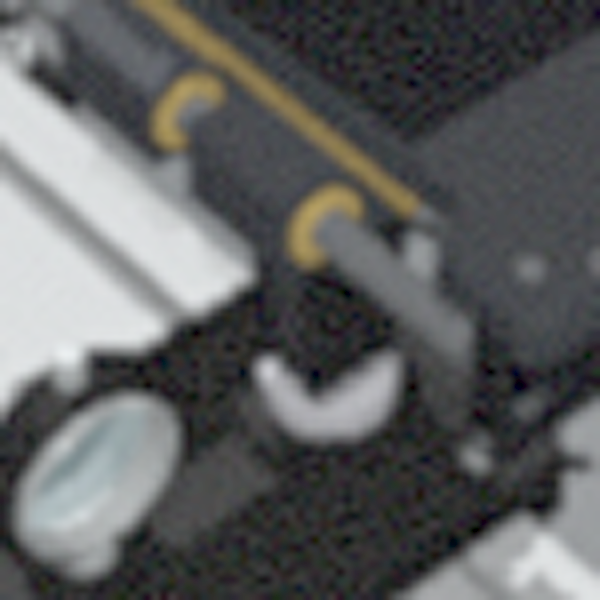

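```bash
python3 - <<'E'
from h import *
for z in(.074,.08,.085,.09):print(on("side",290,239.4,z).round(4))
E
```

```text
[ 0.5552 -0.0224  0.074 ]
[ 0.5517 -0.0262  0.08  ]
[ 0.5488 -0.0294  0.085 ]
[ 0.5459 -0.0326  0.09  ]
```

Request:
servo_tool([
  {"travel": [0,0,0.001],"angular": [0,0,0]},
  {"travel": [0,0,0.001],"angular": [0,0,0]},
  {"travel": [0,0,0],"angular": [0,0,0]},
])

```text
time: 7.8
position: [0.5606, -0.0173, 0.0502]
tool_rot: [-0.047, -3.141, -0.0]
ft_force: [-0.2, 0.2, 0.4]
grip_width: -0.0
```

Request:
servo_tool([
  {"travel": [0,0,0.001],"angular": [0,0,0]},
  {"travel": [0,0,0.001],"angular": [0,0,0]},
  {"travel": [0,0,0],"angular": [0,0,0]},
])

```text
time: 8.1
position: [0.5608, -0.0173, 0.0483]
tool_rot: [0.047, 3.141, 0.0]
ft_force: [1.0, -1.3, 0.8]
grip_width: 0.005
```

Request:
servo_tool([
  {"travel": [0,0,0.001],"angular": [0,0,0]},
  {"travel": [0,0,0],"angular": [0,0,0]},
])

```text
time: 8.3
position: [0.5608, -0.0173, 0.0476]
tool_rot: [0.047, 3.141, 0.0]
ft_force: [-1.1, 0.4, 3.7]
grip_width: 0.003
```

Request:
servo_tool([
  {"travel": [0,0,0.001],"angular": [0,0,0]},
  {"travel": [0,0,0],"angular": [0,0,0]},
])

```text
time: 8.5
position: [0.5608, -0.0173, 0.0467]
tool_rot: [0.047, 3.141, 0.0]
ft_force: [-1.7, 0.9, 4.7]
grip_width: 0.006
```

Request:
servo_tool([
  {"travel": [0,0,0.001],"angular": [0,0,0]},
  {"travel": [0,0,0],"angular": [0,0,0]},
])

```text
time: 8.7
position: [0.5608, -0.0173, 0.0456]
tool_rot: [0.047, 3.141, 0.0]
ft_force: [-0.4, 0.0, 4.4]
grip_width: 0.005
```

Request:
servo_tool([
  {"travel": [0,0,0.001],"angular": [0,0,0]},
  {"travel": [0,0,0],"angular": [0,0,0]},
])

```text
time: 8.9
position: [0.5608, -0.0173, 0.0446]
tool_rot: [0.047, 3.141, 0.0]
ft_force: [-1.3, 0.8, 4.9]
grip_width: 0.009
```

Contact came at z≈0.048 with about 5 N, which fits the button spring (the real tip is about 26 mm behind TCP). Next I press to the solid stop.

Request:
servo_tool([
  {"travel": [0,0,0.001],"angular": [0,0,0]},
  {"travel": [0,0,0],"angular": [0,0,0]},
])

```text
time: 9.1
position: [0.5608, -0.0173, 0.0441]
tool_rot: [0.047, 3.141, 0.001]
ft_force: [-2.7, 0.2, 8.2]
grip_width: 0.006
```

Request:
servo_tool([
  {"travel": [0,0,0.001],"angular": [0,0,0]},
  {"travel": [0,0,0],"angular": [0,0,0]},
])

```text
time: 9.3
position: [0.5609, -0.0173, 0.0438]
tool_rot: [0.047, 3.141, 0.001]
ft_force: [-4.7, 0.3, 12.5]
grip_width: 0.004
```

```bash
python3 g.py .5648 .0933 .0426
python3 - <<'E'
from h import *
s=ctrl.get_image("side")
a=cv2.resize(s[140:290,200:400],(800,600),interpolation=cv2.INTER_CUBIC)[:,:,::-1]
cv2.imwrite("pics/s9.png",(255*(a/255.)**.6).astype(np.uint8))
E
```

```text
t 9.3 pos [ 0.5609 -0.0173  0.0438] F [-4.74  0.34 12.55] w 0.004
R [[-1.0, 0.03, 0.0], [0.03, 1.0, 0.001], [-0.0, 0.001, -1.0]] tool delta [-0.0006  0.1107  0.0013]
```

View pics/s9.png

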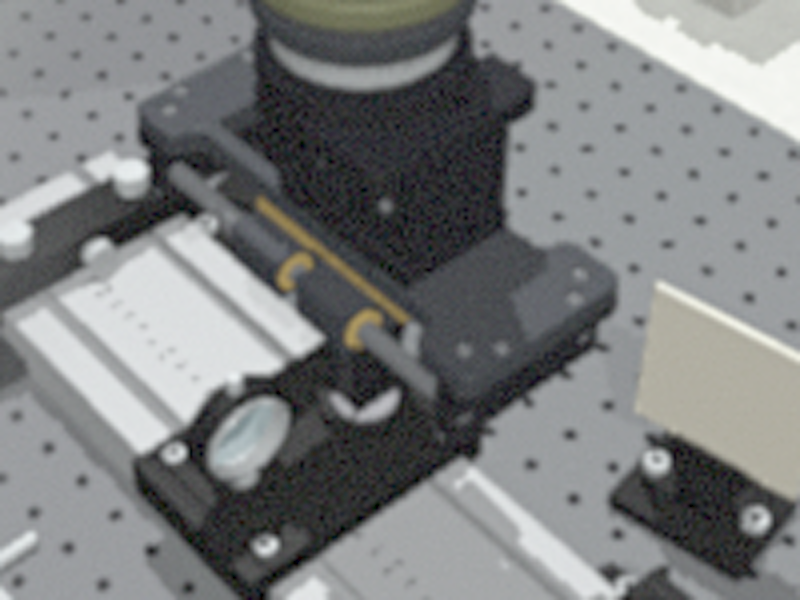

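The button is on its solid stop at 12.5 N. Before sliding, I check whether the gripper body clears the cube mount.

```bash
python3 - <<'E'
from h import *
# cube mount in zoom tz: cube near-bottom edges; base corners (front) (125,120),(220,90); cube outline (100,10)-(165,0)-(200,15),(115,60)
f=lambda a,z:on("top",175+a[0]*.26875,180+a[1]*.2688,z)[:2].round(4)
for a in((125,120),(218,88)):print("base",f(a,.022))
for a in((105,45),(195,15)):print("cube top",f(a,.108),f(a,.072))
for a in((160,62),):print("mid",f(a,.03))
E
python3 - <<'E'
import cv2
t=cv2.imread("pics/top0.png")[165:220,190:245]
cv2.imwrite("pics/cube.png",cv2.resize((255*(t/255.)**.6).astype('uint8'),(550,550),interpolation=cv2.INTER_CUBIC))
E
```

```text
base [0.6209 0.159 ]
base [0.6406 0.1042]
cube top [0.6444 0.1577] [0.6538 0.1638]
cube top [0.6615 0.1093] [0.6716 0.1133]
mid [0.6544 0.1381]
```

View pics/cube.png

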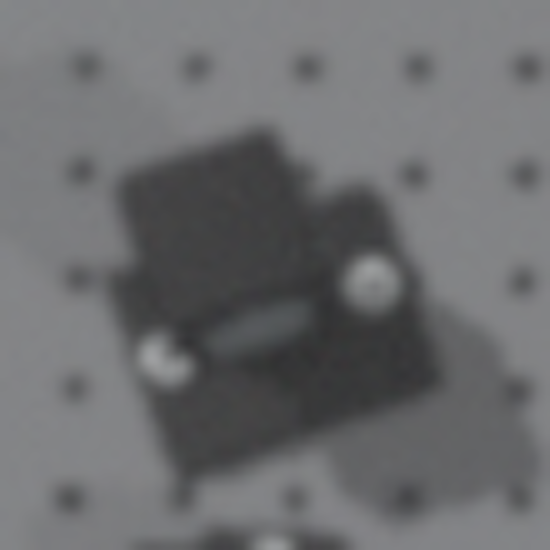

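The cube mount starts at x≈0.62 and the gripper body ends at about 0.60, so it clears. Now I slide.

Request:
servo_tool([
  {"travel": [0,0.002,0],"angular": [0,0,0]},
  {"travel": [0,0.004,0],"angular": [0,0,0]},
  {"travel": [0,0.004,0],"angular": [0,0,0]},
])

```text
time: 9.65
position: [0.5612, -0.008, 0.0438]
tool_rot: [0.048, 3.141, -0.0]
ft_force: [-4.3, -1.5, 12.4]
grip_width: 0.004
```

```bash
python3 g.py .5648 .0933 .0426
python3 - <<'E'
from h import *
s=ctrl.get_image("side")
a=cv2.resize(s[140:290,200:400],(800,600),interpolation=cv2.INTER_CUBIC)[:,:,::-1]
cv2.imwrite("pics/s10.png",(255*(a/255.)**.6).astype(np.uint8))
E
```

```text
t 9.65 pos [ 0.5612 -0.008   0.0438] F [-4.3  -1.45 12.4 ] w 0.004
R [[-1.0, 0.03, 0.0], [0.03, 1.0, -0.0], [-0.0, -0.0, -1.0]] tool delta [-0.0006  0.1014  0.0012]
```

View pics/s10.png

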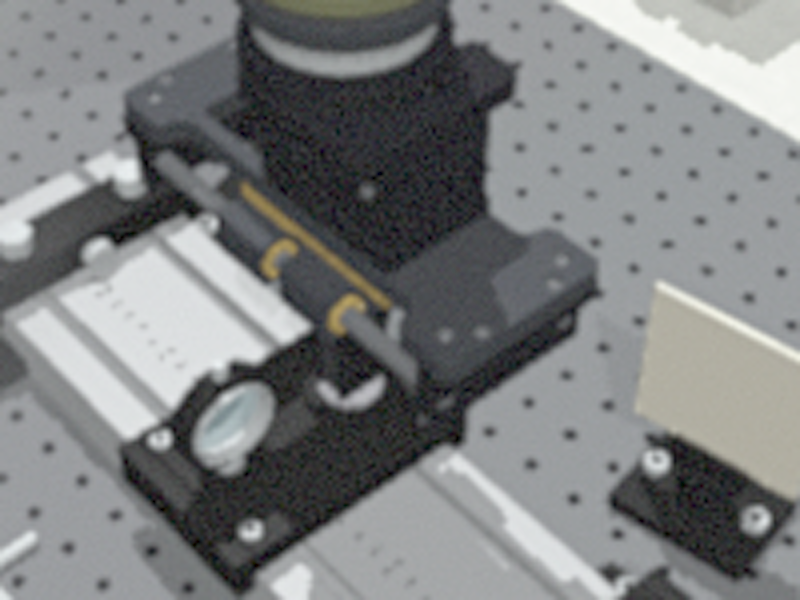

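The carriage moves with the finger with the brake off (Fy only -1.5 N). I'll continue.

Request:
servo_tool([
  {"travel": [0,0.006,0],"angular": [0,0,0]},
  {"travel": [0,0.006,0],"angular": [0,0,0]},
  {"travel": [0,0.006,0],"angular": [0,0,0]},
  {"travel": [0,0.006,0],"angular": [0,0,0]},
  {"travel": [0,0.006,0],"angular": [0,0,0]},
])

```text
time: 10.2
position: [0.5621, 0.0223, 0.0438]
tool_rot: [0.047, 3.141, -0.0]
ft_force: [-5.0, -0.9, 13.2]
grip_width: 0.005
```

```bash
python3 g.py .5648 .0933 .0426
python3 - <<'E'
from h import *
s=ctrl.get_image("side")
a=cv2.resize(s[120:270,160:360],(800,600),interpolation=cv2.INTER_CUBIC)[:,:,::-1]
cv2.imwrite("pics/s11.png",(255*(a/255.)**.6).astype(np.uint8))
E
```

```text
t 10.2 pos [0.5621 0.0223 0.0438] F [-5.01 -0.86 13.25] w 0.005
R [[-1.0, 0.03, 0.0], [0.03, 1.0, -0.0], [-0.0, -0.0, -1.0]] tool delta [-0.0006  0.0711  0.0012]
```

View pics/s11.png

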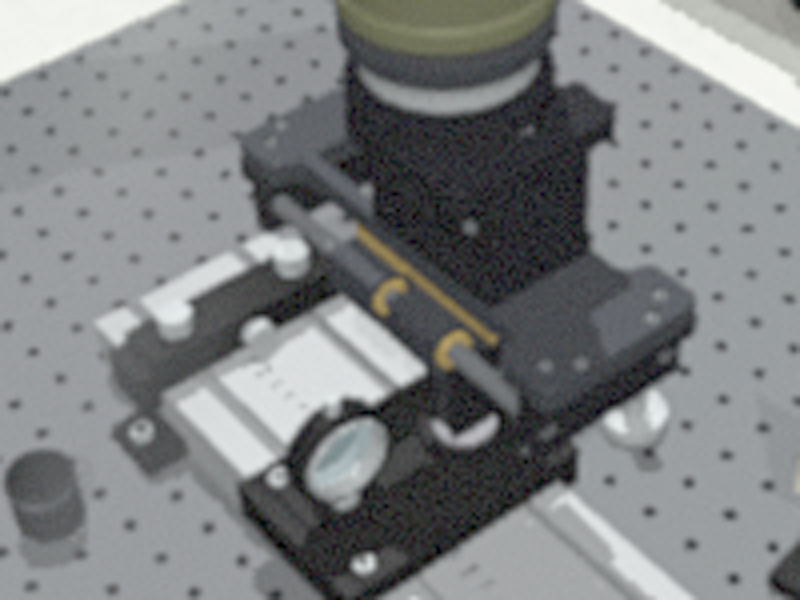

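Request:
servo_tool([
  {"travel": [0,0.006,0],"angular": [0,0,0]},
  {"travel": [0,0.006,0],"angular": [0,0,0]},
  {"travel": [0,0.006,0],"angular": [0,0,0]},
  {"travel": [0,0.006,0],"angular": [0,0,0]},
  {"travel": [0,0.006,0],"angular": [0,0,0]},
])

```text
time: 10.75
position: [0.5631, 0.0524, 0.0438]
tool_rot: [0.047, 3.141, 0.0]
ft_force: [-4.3, -1.5, 12.9]
grip_width: 0.007
```

Request:
servo_tool([
  {"travel": [0,0.006,0],"angular": [0,0,0]},
  {"travel": [0,0.006,0],"angular": [0,0,0]},
  {"travel": [0,0.006,0],"angular": [0,0,0]},
  {"travel": [0,0.006,0],"angular": [0,0,0]},
  {"travel": [0,0.006,0],"angular": [0,0,0]},
])

```text
time: 11.25
position: [0.564, 0.0826, 0.0438]
tool_rot: [0.047, 3.141, 0.0]
ft_force: [-5.6, -0.7, 11.7]
grip_width: 0.004
```

```bash
python3 g.py .5648 .0933 .0426
python3 - <<'E'
from h import *
s=ctrl.get_image("side")
a=cv2.resize(s[120:270,140:340],(800,600),interpolation=cv2.INTER_CUBIC)[:,:,::-1]
cv2.imwrite("pics/s12.png",(255*(a/255.)**.6).astype(np.uint8))
E
```

```text
t 11.25 pos [0.564  0.0826 0.0438] F [-5.63 -0.66 11.65] w 0.004
R [[-1.0, 0.03, 0.0], [0.03, 1.0, 0.0], [-0.0, 0.0, -1.0]] tool delta [-0.0005  0.0108  0.0012]
```

View pics/s12.png

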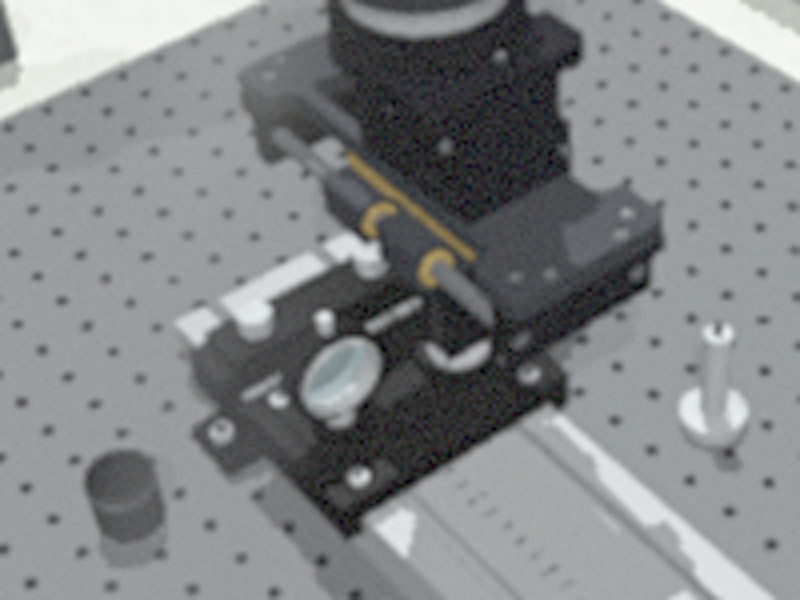

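Home is close, about 10 mm away. I'll take small steps and watch Fy.

Request:
servo_tool([
  {"travel": [0,0.003,0],"angular": [0,0,0]},
  {"travel": [0,0.003,0],"angular": [0,0,0]},
  {"travel": [0,0.001,0],"angular": [0,0,0]},
])

```text
time: 11.6
position: [0.5642, 0.0901, 0.0438]
tool_rot: [0.046, 3.141, 0.001]
ft_force: [-3.7, -1.3, 11.6]
grip_width: 0.007
```

Request:
servo_tool([
  {"travel": [0,0.001,0],"angular": [0,0,0]},
  {"travel": [0,0.001,0],"angular": [0,0,0]},
  {"travel": [0,0,0],"angular": [0,0,0]},
])

```text
time: 11.9
position: [0.5643, 0.0919, 0.0438]
tool_rot: [0.047, 3.141, 0.001]
ft_force: [-4.2, -0.4, 11.7]
grip_width: 0.004
```

Request:
servo_tool([
  {"travel": [0,0.001,0],"angular": [0,0,0]},
  {"travel": [0,0,0],"angular": [0,0,0]},
])

```text
time: 12.1
position: [0.5643, 0.0926, 0.0438]
tool_rot: [0.047, 3.141, 0.001]
ft_force: [-4.2, -1.3, 12.3]
grip_width: 0.005
```

Request:
servo_tool([
  {"travel": [0,0.001,0],"angular": [0,0,0]},
  {"travel": [0,0,0],"angular": [0,0,0]},
])

```text
time: 12.3
position: [0.5643, 0.0926, 0.0438]
tool_rot: [0.048, 3.141, -0.001]
ft_force: [-5.1, -2.7, 11.7]
grip_width: 0.004
```

Request:
servo_tool([
  {"travel": [0,0.001,0],"angular": [0,0,0]},
  {"travel": [0,0,0],"angular": [0,0,0]},
  {"travel": [0,0,0],"angular": [0,0,0]},
])

```text
time: 12.6
position: [0.5643, 0.0926, 0.0438]
tool_rot: [0.049, 3.141, -0.003]
ft_force: [-4.2, -4.4, 12.6]
grip_width: 0.006
```

```bash
python3 g.py .5648 .0933 .0426
python3 - <<'E'
from h import *
s=ctrl.get_image("side")
a=cv2.resize(s[160:260,150:283],(798,600),interpolation=cv2.INTER_CUBIC)[:,:,::-1]
cv2.imwrite("pics/s13.png",(255*(a/255.)**.6).astype(np.uint8))
E
```

```text
t 12.6 pos [0.5643 0.0926 0.0438] F [-4.19 -4.39 12.56] w 0.006
R [[-1.0, 0.031, 0.0], [0.031, 1.0, -0.002], [-0.0, -0.002, -1.0]] tool delta [-0.0005  0.0007  0.0012]
```

View pics/s13.png

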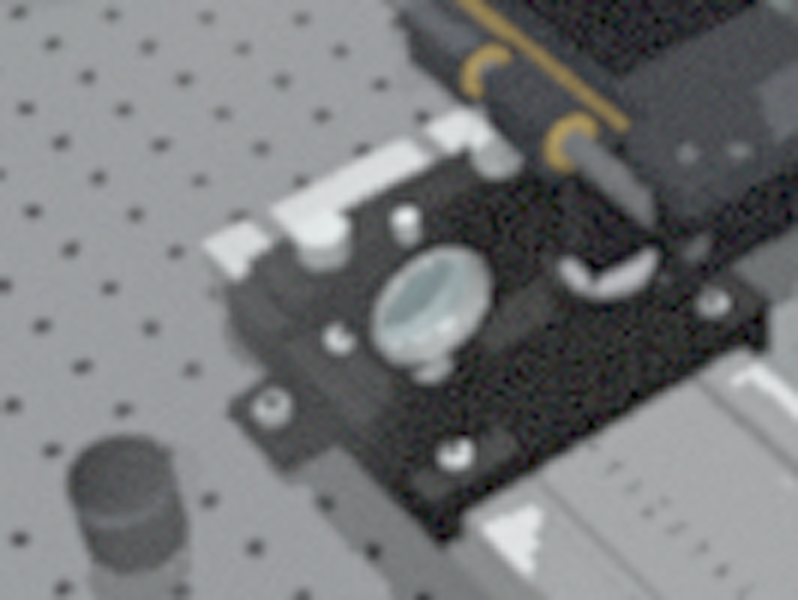

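The carriage has stalled on the buffer: travel 110 mm as measured, and Fy rose to 4.4 N with no more motion. Now I lift straight up.

Request:
servo_tool([
  {"travel": [0,0,-0.002],"angular": [0,0,0]},
  {"travel": [0,0,-0.002],"angular": [0,0,0]},
  {"travel": [0,0,-0.003],"angular": [0,0,0]},
  {"travel": [0,0,-0.005],"angular": [0,0,0]},
  {"travel": [0,0,-0.01],"angular": [0,0,0]},
])

```text
time: 13.15
position: [0.5632, 0.0951, 0.0638]
tool_rot: [-0.046, -3.139, 0.0]
ft_force: [-0.0, 0.0, 0.3]
grip_width: 0.007
```

Request:
servo_tool([
  {"travel": [0,0,-0.03],"angular": [0,0,0]},
  {"travel": [0,0,-0.04],"angular": [0,0,0]},
  {"travel": [0,0,-0.04],"angular": [0,0,0]},
  {"travel": [0,0,0],"angular": [0,0,0]},
  {"travel": [0,0,0],"angular": [0,0,0]},
])

```text
time: 13.65
position: [0.5648, 0.0953, 0.1758]
tool_rot: [0.046, 3.139, 0.002]
ft_force: [-0.4, 0.6, -1.1]
grip_width: 0.007
```

```bash
python3 g.py .5648 .0933 .0426
python3 - <<'E'
from h import *
s=ctrl.get_image("side")
a=cv2.resize(s[110:310,150:416],(798,600),interpolation=cv2.INTER_CUBIC)[:,:,::-1]
cv2.imwrite("pics/s14.png",(255*(a/255.)**.6).astype(np.uint8))
E
```

```text
t 13.65 pos [0.5648 0.0953 0.1758] F [-0.39  0.56 -1.11] w 0.007
R [[-1.0, 0.029, 0.003], [0.029, 1.0, 0.001], [-0.003, 0.002, -1.0]] tool delta [ 0.0003 -0.0022  0.1332]
```

View pics/s14.png

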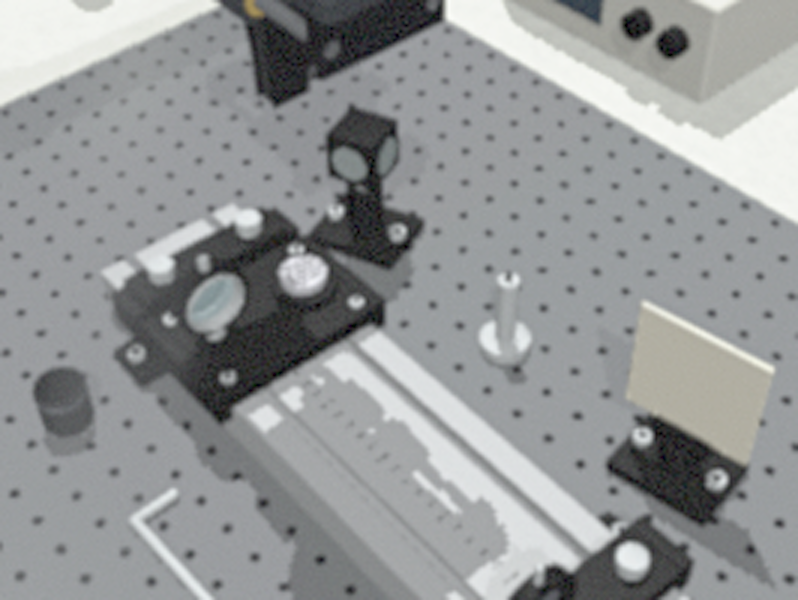

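The robot is clear, the button at (303,272) looks up, and the bystanders are where they were. One numeric check, then hand in.

```bash
python3 - <<'E'
from h import *
b=on("side",150+303/3,110+272/3,.074)
b0=on("side",290.5,235.5,.074)
y=np.array([.03,.9995])
print("button",b.round(4),"moved",((b-b0)[:2]@y).round(4),"button-to-stop",((np.array([.53693,.15321])-b[:2])@y).round(4))
print(ctrl.get_state()["qd"].round(3)); print(ctrl.close_job())
E
```

```text
button [0.5655 0.0919 0.074 ] moved 0.1086 button-to-stop 0.0604
[ 0.003  0.02  -0.001  0.027  0.001  0.001  0.001]
the job is handed in; nothing more can be done
None
```

I pressed the release button onto its solid stop with the closed fingertips and held it there at about 12 N. I slid the carriage 110 mm along the rail to the end stop, lifted straight off, and handed the job in at about 13.7 s; no verdict was reported.

- **Home position:** at the buffer the carriage stopped moving while the force along the rail rose to 4.4 N. In the last side view the carriage is about 60.4 mm from the stop origin, along the rail (60 mm is home). That picture reading is only good to about 2 mm, so the force stall is the firmer evidence.
- **Button and robot:** the button looks up in the last picture. The wrist force is back to about zero and the fingers are well above everything.
- **Bystanders:** all those in the last side picture look unmoved, by eye only. The clamping fork was outside that crop, and I did not take a final top view.
- **Disagreement:** the fingertips met the button with the TCP at z≈0.048. The given geometry (tips 11 mm ahead of the TCP) predicted 0.085, so the tips were about 37 mm higher than described. I noticed this in the side view and came down in small steps, watching the force.
- **Side force:** a steady sideways force of about 4–5 N showed across the rail while the button was pressed. It caused no visible slip.

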